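# Hang the lift-off door on the drying cabinet and shut it

## Task

Lift the yellow-framed door out of its wooden rack and, bringing it in from the front and holding it wide open, lower both of its hinge knuckles gently onto the two upright hinge pins of the blue drying cabinet until they sit fully down. Then swing the door shut against the rubber bumpers, without slamming, and let go. Do not disturb the paint bottle, the mixing cup or the sanding block.

Things in the scene. Friction and masses are not known exactly. Their poses are not given: they have to be found in the camera images.
- cabinet: Blue sheet-metal drying cabinet fixed on the bench, 130 deep (x), 220 wide (y), 170 high, open at its front (-x, towards the robot), a black part inside. Origin: centre of its underside; x to its back, y to its left seen from the robot. Two hinge pins, one above the other, 18 in front of its left front edge; two black rubber bumpers stand 13 out from the right front edge (y = -88, z = 45 and 135).
- pin_low (a point): Lower hinge pin: centre of its collar's top, where the lower knuckle comes to rest; at (-83, 100, 40) mm in the cabinet's frame. The greased brass pin is 11.6 in diameter, rises 22 above this point and tapers evenly to 3.6 over its upper 16. The steel collar below is 19 in diameter, 10 high.
- pin_top (a point): Upper hinge pin, like the lower one and exactly 110 mm above it. With the door 23 to 75 mm above its seated height the lower knuckle passes between the two pins: bring the door in sideways from the front at such a height, not from straight above.
- shut_mark (a point): Point on the cabinet where the door's point free_edge lies when the door is shut: (-83, -95, 40) mm in the cabinet's frame, 195 mm from the hinge axis.
- door: Loose door, 0.35 kg, yellow frame, pale clear pane, upright in the rack. Origin: on the hinge axis at the lower mouth of the lower knuckle; z up; panel in the plane x = 0 from y = -15 to -195, z = -25 to 135 mm, 10 thick. Shut, its axes are parallel to the cabinet's; turned clockwise from above by 90 degrees it stands open towards the robot. On the pins it turns freely, stays where left, opens to 170 degrees.
- knuckle_low (a point): Centre of the lower mouth of the lower knuckle (the door's origin). Each knuckle is a steel tube 24 outside, 14 bore, 22 high, open at both ends (1.2 mm clearance round the pin).
- knuckle_top (a point): Centre of the lower mouth of the upper knuckle, 110 mm above the lower one.
- grip_tab (a point): Middle of the black grip tab on the middle of the door's top edge, over its centre of mass: at (0, -105, 155) mm in the door's frame. The tab is 14 thick (door x), 44 wide (door y) and rises 32 above the panel's top edge; this point is 12 below its top. Meant to be gripped from above across its thickness.
- free_edge (a point): Point on the door's free vertical edge at the height of the origin: (0, -195, 0) mm in the door's frame.
- rack: Wooden rack fixed on the bench, 130 (x) x 85 (y), with a base 12 thick and two rails 30 high that leave a slot 13 wide along x; the door stands in it on the base, 30 deep between the rails. Origin: centre of its underside. Lift the door more than 30 mm straight up to free it.
- paint_bottle: Bystander: dark red paint bottle with a white cap, 36 diameter, 101 high, upright. Origin: centre of its underside.
- mixing_cup: Bystander: whitish mixing cup, 65 diameter, 62 high, upright. Origin: centre of its underside.
- sanding_block: Bystander: tan sanding block, 62 x 96 x 28 mm. Origin: centre of its underside.

How it is judged:
By the outcome, as a careful person would: the job done as asked, in the order asked, and still so for the second after the job is handed in, with the robot touching nothing.
It also fails if it takes over 69 s, if anything falls off the work surface, if the arm or the gripper's body presses on something with over 40 N, if the wrist force passes 120 N, or if a joint passes its speed limit or range.

## Robot

A 6-joint arm with a two-finger parallel gripper is mounted at the origin on a cart in front of the work surface, level with it; the furniture and walls round the work are solid. World frame = base frame: x ahead of the robot, y to its left, z up, the work surface at z = 0. Lengths are in m, angles in rad, forces in N, time in s.
With the tool pointing down it reaches from about 0.425 to 0.95 m from the base axis. Payload 3.5 kg.
Tool frame: the origin (TCP) lies at the very end of the fingers, on their centre line; the grasp point (between the pads) lies ctrl.tcp_to_grasp behind it (ctrl.tcp_to_grasp is the distance from the TCP to the grasp point, in m); z points along the fingers, y is the line along which they close (so a half turn about z gives the same grasp; the last joint's range is limited). The gripper opens to 85 mm and grips with 20 to 120 N. Pads are 22 mm wide; open, the fingers measure 114 mm over their backs; the gripper's body (76 mm by 85 mm) begins 54 mm behind the grasp point. The pads swing forward as they close: fully open they stand 13 mm farther back than shut.
Start: joints at [-1.447, 0.286, 1.577, -0, 1.279, -0.15], TCP at [0.183, -0.65, 0.231] pointing down, gripper open.
Joint ranges: [-2.77, 2.77], [-0.9, 2.22], [0.21, 2.48], [-1.53, 4.67], [0.24, 2.81], [-2.84, 2.84]. Speed limits (rad/s): [2.79, 2.79, 3.14, 3.14, 3.14, 3.14].

## Interface

Orientations are given as a unit quaternion [x, y, z, w].
In Python, from plant import ctrl gives the robot as it stands.
- The arm moves only by the shell command python3 -m inch 'ROWS' [FORCE]. ROWS is JSON, a list of rows, each an object with "slide": the shift along the tool's x, y, z in cm, a list of three; "turn": the turn about the tool's z in rad; "grip": the finger opening in cm, from 0 to 8.54. A call has 1 to 20 rows; each row is the pose to reach, as a shift and turn from the pose commanded when the call began, along the tool's axes at that moment; what a row does not reach only later rows make up. A row lasts 1/10 s, in which the tool goes at most 50 mm and 8.59 degrees, less where a joint would pass 70% of its speed; a pose out of reach is approached as far as the arm can. A call with a gripper value outside its range is refused whole. The fingers move at their own pace and stop on an object; FORCE is the grip in N (left out, the last holds). Time passes only in rows, so rows that repeat a pose let the fingers close. It gives the time, the measured TCP pose, the force, the opening and the grip force at its end, in the units of the state.
- ctrl.get_state(): the state, without advancing time (a new reading comes with each control period).
- ctrl.read_camera(name): name is "side" or "top"; returns (picture, depth): 420x560x3 uint8, red, green, blue; 420x560 float32, m along the optical axis (not along the pixel's ray), 0 where there is no reading.
- ctrl.camera_info(name): a dict with "K" (3x3 intrinsics, pixels), "camera_from_world" (4x4, takes a point from world to camera coordinates). Camera axes: x right, y down, z forward; pixel columns grow to the right and rows downward; lengths in m; the calibration is good to about 2 mm. A picture is of the moment at which its call begins. camera_info takes no time and is no camera call.
- ctrl.sign_off(): hands the job in; it is judged then, once.
The state is a dict: "time": time; "qpos": joint angles; "dq": joint speeds; "joint_efforts": joint torques, N m; "eef_pos": TCP position; "tcp_rot": TCP orientation; "contact_force": force on the tool from outside, world axes, zero at the start; "wrist_torque": the same for the moment, N m; "opening": opening from 0.0 (shut) to 1.0 (fully open); "finger_force": force on a finger pad.
Only numpy, scipy, OpenCV 4.12 (cv2) and the standard library are available. Lean on these libraries where they do the work, as an engineer would, in place of code of your own. Each camera call takes 0.05 s, during which the arm holds its last target. There are 200 camera calls.

## Working session

There is one attempt and no reset: what is moved stays moved. The work goes in short steps, Python scripts to look and compute and a shell command to move; the robot and the scene stay as the last step left them, time stands still between calls to the robot, and variables do not carry over. Pictures are saved under pics/ and viewed, at most 10 in all, crops included, and the job is handed in when it is done.

```bash
mkdir -p pics; ls
python3 - <<'E'
from plant import ctrl
import cv2,numpy as np
np.set_printoptions(precision=4,suppress=True)
print(ctrl.get_state(),ctrl.tcp_to_grasp)
for n in("side","top"):
    p,d=ctrl.read_camera(n); np.savez(f"pics/{n}0.npz",p=p,d=d); cv2.imwrite(f"pics/{n}0.png",p[:,:,::-1]); print(ctrl.camera_info(n))
E
```

```text
pics
{'time': 0.0, 'qpos': array([-1.447 ,  0.2872,  1.5781,  0.    ,  1.2786, -0.15  ]), 'dq': array([-0.    ,  0.001 , -0.0006, -0.0003, -0.0001,  0.0006]), 'joint_efforts': array([ -0.0017, -40.5986, -29.2627,  -0.0002,   0.0057,   0.    ]), 'eef_pos': array([ 0.1825, -0.6492,  0.23  ]), 'tcp_rot': array([ 0.9906,  0.1365,  0.    , -0.0012]), 'contact_force': array([0.0898, 0.9468, 0.0163]), 'wrist_torque': array([-0.0471,  0.0448,  0.0224]), 'finger_force': 0.0, 'opening': 0.9996632161197269} 0.0187
{'K': array([[429.7914,   0.    , 277.1342],
       [  0.    , 429.7914, 212.2933],
       [  0.    ,   0.    ,   1.    ]]), 'camera_from_world': array([[-0.9901, -0.1406, -0.0019,  0.5143],
       [-0.0663,  0.4786, -0.8755,  0.174 ],
       [ 0.124 , -0.8667, -0.4831,  1.1969],
       [ 0.    ,  0.    ,  0.    ,  1.    ]])}
{'K': array([[397.71  ,   0.    , 276.7985],
       [  0.    , 397.71  , 208.4313],
       [  0.    ,   0.    ,   1.    ]]), 'camera_from_world': array([[-0.0271, -0.9996,  0.0032, -0.0253],
       [-0.9874,  0.0263, -0.1564,  0.545 ],
       [ 0.1562, -0.0074, -0.9877,  1.0472],
       [ 0.    ,  0.    ,  0.    ,  1.    ]])}
```

View pics/side0.png

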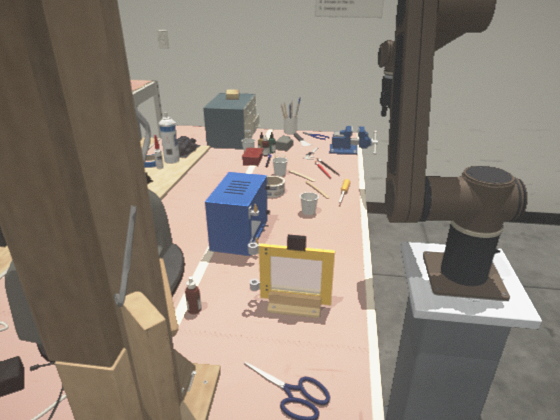

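View pics/top0.png

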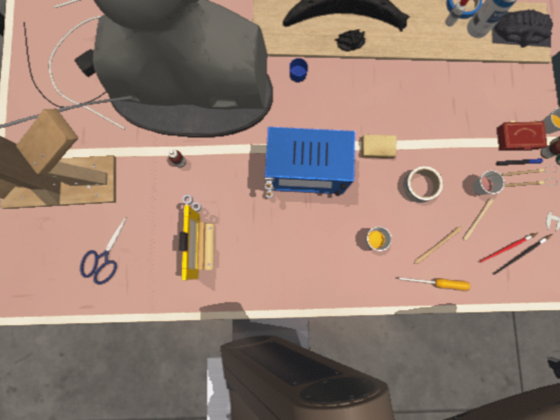

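The side view shows the cabinet at about (238,212), its pins at (254,212) and (253,250), and the door in the rack at (296,275) with knuckles at (253,285). In the top view the cabinet is at (310,160), its pins at (268,187), the door along column 187 (rows 205–278), the tab at (184,241), the knuckles at (188,200) and (196,206), and the bottle at (176,157).

```bash
cat > h.py <<'E'
import numpy as np,cv2
from plant import ctrl
np.set_printoptions(precision=4,suppress=True)
def load(n,i): z=np.load(f"pics/{n}{i}.npz"); return z['p'],z['d']
def shoot(n,i):
    p,d=ctrl.read_camera(n); np.savez(f"pics/{n}{i}.npz",p=p,d=d); return p,d
def cloud(n,d):
    c=ctrl.camera_info(n);K=c['K'];T=np.linalg.inv(c['camera_from_world'])
    v,u=np.indices(d.shape); P=np.stack([(u-K[0,2])/K[0,0]*d,(v-K[1,2])/K[1,1]*d,d],-1)
    W=P@T[:3,:3].T+T[:3,3]; W[d==0]=np.nan; return W
def ray(n,u,v,z):
    c=ctrl.camera_info(n);T=np.linalg.inv(c['camera_from_world'])
    r=T[:3,:3]@np.linalg.solve(c['K'],[u,v,1]);o=T[:3,3]; return o+r*(z-o[2])/r[2]
def proj(n,X):
    c=ctrl.camera_info(n);X=np.atleast_2d(X);q=(X@c['camera_from_world'][:3,:3].T+c['camera_from_world'][:3,3])@c['K'].T
    return q[:,:2]/q[:,2:]
E
python3 - <<'E'
from h import *
for n in("top","side"):
    p,d=load(n,0);W=cloud(n,d);hsv=cv2.cvtColor(p,cv2.COLOR_RGB2HSV);H,S,V=hsv[...,0],hsv[...,1],hsv[...,2]
    # cabinet top
    m=(H>100)&(H<125)&(S>130)&(abs(W[...,2]-.17)<.006)
    m=cv2.morphologyEx(m.astype(np.uint8),cv2.MORPH_CLOSE,np.ones((9,9)))
    k,l,st,_=cv2.connectedComponentsWithStats(m);b=1+np.argmax(st[1:,4]);ys,xs=np.where(l==b)
    q=np.array([ray(n,u,v,.17)[:2] for u,v in zip(xs,ys)],np.float32)
    print(n,"cab",cv2.minAreaRect(q))
    # door yellow
    m=(H>18)&(H<32)&(S>170)&(W[...,1]>0)&(W[...,0]<.68)&(W[...,2]>.02)
    k,l,st,ce=cv2.connectedComponentsWithStats(m.astype(np.uint8))
    for i in range(1,k):
        if st[i,4]>40: q=W[l==i];print(n,"yel",st[i],np.nanpercentile(q,[1,50,99],axis=0))
    # black tab above .14
    x0,y0,x1,y1=(172,225,195,255) if n=="top" else(283,230,310,255)
    s=np.zeros(d.shape,bool);s[y0:y1,x0:x1]=1;m=s&(V<70);q=W[m]
    print("tab",m.sum(),np.nanpercentile(q,[2,50,98],axis=0))
p,d=load("top",0);s=load("side",0)[0]
a=cv2.resize(p[160:290,140:300],None,fx=3.5,fy=3.5,interpolation=cv2.INTER_CUBIC)
b=cv2.resize(s[190:320,180:340],None,fx=3.5,fy=3.5,interpolation=cv2.INTER_CUBIC)
cv2.imwrite("pics/c0.png",cv2.resize(np.hstack([a[:,:,::-1],b[:,:,::-1]]),(800,325)))
E
```

```text
Traceback (most recent call last):
  File "h.py", line 12, in ray
    c=ctrl.camera_info(n);T=np.linalg.inv(c['camera_from_world'])
ValueError: time passes only in moves, steps and waits
```

```bash
sed -i 's/ctrl.camera_info(n)/CI[n]/; s/^np.set_print.*/&\nCI={n:ctrl.camera_info(n) for n in("side","top")}/' h.py
cat > m.py <<'E'
from h import *
for n in("top","side"):
    p,d=load(n,0);W=cloud(n,d);hsv=cv2.cvtColor(p,cv2.COLOR_RGB2HSV);H,S,V=hsv[...,0],hsv[...,1],hsv[...,2]
    m=(H>100)&(H<125)&(S>130)&(abs(W[...,2]-.17)<.006)
    m=cv2.morphologyEx(m.astype(np.uint8),cv2.MORPH_CLOSE,np.ones((9,9)))
    k,l,st,_=cv2.connectedComponentsWithStats(m);b=1+np.argmax(st[1:,4]);ys,xs=np.where(l==b)
    q=np.array([ray(n,u,v,.17)[:2] for u,v in zip(xs,ys)],np.float32)
    print(n,"cab",cv2.minAreaRect(q))
    m=(H>18)&(H<32)&(S>170)&(W[...,1]>0)&(W[...,0]<.68)&(W[...,2]>.02)
    k,l,st,ce=cv2.connectedComponentsWithStats(m.astype(np.uint8))
    for i in range(1,k):
        if st[i,4]>40: q=W[l==i];print(n,"yel",st[i],np.nanpercentile(q,[1,50,99],axis=0))
    x0,y0,x1,y1=(172,225,195,255) if n=="top" else(283,230,310,255)
    s=np.zeros(d.shape,bool);s[y0:y1,x0:x1]=1;m=s&(V<70);q=W[m]
    print("tab",m.sum(),np.nanpercentile(q,[2,50,98],axis=0))
p,d=load("top",0);s=load("side",0)[0]
a=cv2.resize(p[160:290,140:300],None,fx=3.5,fy=3.5,interpolation=cv2.INTER_CUBIC)
b=cv2.resize(s[190:320,180:340],None,fx=3.5,fy=3.5,interpolation=cv2.INTER_CUBIC)
cv2.imwrite("pics/c0.png",cv2.resize(np.hstack([a[:,:,::-1],b[:,:,::-1]]),(800,325)))
E
python3 m.py
```

```text
top cab ((0.6586969494819641, -0.12439883500337601), (0.21614263951778412, 0.12854892015457153), 85.34773254394531)
top yel [182 205  18  75 562] [[0.3629 0.1762 0.0256]
 [0.4267 0.1805 0.1573]
 [0.5362 0.1887 0.1729]]
tab 120 [[0.4305 0.1762 0.1801]
 [0.449  0.1793 0.2009]
 [0.4675 0.1868 0.2042]]
side cab ((0.656894862651825, -0.11594416201114655), (0.21033981442451477, 0.1260833442211151), 85.5301742553711)
tab 188 [[0.4294 0.1869 0.1718]
 [0.449  0.1907 0.1867]
 [0.4666 0.1933 0.2025]]
```

View pics/c0.png

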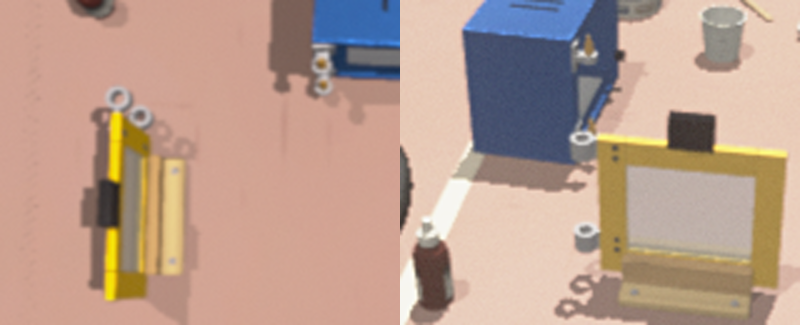

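The crops show the knuckle rims in the top view at about (187,199) and (196,206), and brass pins at (269,185) and (269,194). In the side view the brass tips are at (256,207) and (256,240), the second just behind the upper knuckle.

```bash
cat > m2.py <<'E'
from h import *
def tri(ut,us):
    # least-squares two-view point
    A=[]
    for n,(u,v) in(("top",ut),("side",us)):
        P=CI[n]['K']@CI[n]['camera_from_world'][:3]; A+=[u*P[2]-P[0],v*P[2]-P[1]]
    X=np.linalg.svd(np.array(A))[2][-1]; return X[:3]/X[3]
def brass(n,i,box):
    p,d=load(n,i);hs=cv2.cvtColor(p,cv2.COLOR_RGB2HSV).astype(int);x0,y0,x1,y1=box
    m=np.zeros(d.shape,bool);m[y0:y1,x0:x1]=1;m&=(hs[...,0]>8)&(hs[...,0]<28)&(hs[...,1]>95)
    k,l,st,ce=cv2.connectedComponentsWithStats(m.astype(np.uint8),connectivity=8)
    return [(st[j],ce[j]) for j in range(1,k) if st[j,4]>3]
if __name__=="__main__":
    for n,b in(("top",(262,176,277,202)),("side",(246,196,262,256))):
        for s,c in brass(n,0,b): print(n,s,c)
    p,d=load("top",0);W=cloud("top",d);hs=cv2.cvtColor(p,cv2.COLOR_RGB2HSV)
    m=(hs[...,0]>18)&(hs[...,0]<32)&(hs[...,1]>150)&(W[...,2]>.162);m[:,:175]=0;m[:,200:]=0;m[290:]=0;m[:200]=0
    vs,us=np.where(m);q=np.array([ray("top",u,v,.172)[:2] for u,v in zip(us,vs)],np.float32)
    print("edge",cv2.minAreaRect(q),cv2.fitLine(q,cv2.DIST_HUBER,0,.01,.01).ravel())
    # knuckle rims: grey low-sat bright
    for n,b in(("top",(180,192,203,213)),("side",(244,240,262,292))):
        p,d=load(n,0);hs=cv2.cvtColor(p,cv2.COLOR_RGB2HSV);x0,y0,x1,y1=b
        m=np.zeros(d.shape,bool);m[y0:y1,x0:x1]=1;m&=(hs[...,1]<55)
        k,l,st,ce=cv2.connectedComponentsWithStats(m.astype(np.uint8))
        for j in range(1,k):
            if st[j,4]>5: print(n,"kn",st[j],ce[j])
    # pin prediction
    a=np.radians(-4.65);R=np.array([[np.cos(a),-np.sin(a)],[np.sin(a),np.cos(a)]])
    xy=np.array([.6587,-.1244])+R@[-.083,.1];print("pin est",xy)
    for z in(.062,.172):print(proj("top",[*xy,z]),proj("side",[*xy,z]))
    for n,px in(("cup",(377,240)),("bottle",(176,157)),("block",(380,146))):print(n,cloud("top",load("top",0)[1])[px[1],px[0]],ray("top",*px,.05))
E
python3 m2.py
```

```text
top [267 184   3   3   8] [268.125 184.875]
top [268 192   3   3   7] [269.     193.2857]
side [254 205   3   6  13] [255.0769 208.1538]
side [256 239   2   4   6] [256.5 240.5]
side [259 245   3  11  32] [259.9688 250.1562]
edge ((0.4499450922012329, 0.18187612295150757), (0.01152108609676361, 0.17592228949069977), 88.59648895263672) [ 0.9997 -0.0246  0.4477  0.182 ]
top kn [182 194  20  18 160] [191.15   202.1062]
side kn [244 240  15  17 145] [252.2483 248.131 ]
side kn [244 259  16  33 393] [251.229  277.5878]
pin est [ 0.5841 -0.018 ]
[[268.3314 192.9651]] [[256.0489 237.0872]]
[[267.5245 184.1685]] [[255.0404 203.7419]]
cup [ 0.4521 -0.3153  0.0183] [ 0.4498 -0.3071  0.05  ]
bottle [0.6889 0.231  0.0703] [0.695  0.2361 0.05  ]
block [ 0.7194 -0.3397  0.0262] [ 0.7119 -0.333   0.05  ]
```

```bash
python3 -m inch '[{"slide":[0,0,-10],"turn":0,"grip":6},{"slide":[0,0,-10],"turn":0,"grip":6},{"slide":[37,-23,-10],"turn":0.3,"grip":6},{"slide":[37,-23,-10],"turn":0.3,"grip":6},{"slide":[37,-23,-10],"turn":0.3,"grip":6},{"slide":[37,-23,-10],"turn":0.3,"grip":6},{"slide":[37,-23,-10],"turn":0.3,"grip":6},{"slide":[37,-23,-10],"turn":0.3,"grip":6},{"slide":[37,-23,-10],"turn":0.3,"grip":6},{"slide":[37,-23,-10],"turn":0.3,"grip":6},{"slide":[37,-23,-10],"turn":0.3,"grip":6},{"slide":[48.1,-73,-10],"turn":0.3,"grip":6},{"slide":[48.1,-73,-10],"turn":0.3,"grip":6},{"slide":[48.1,-73,-10],"turn":0.3,"grip":6},{"slide":[48.1,-73,-10],"turn":0.3,"grip":6},{"slide":[48.1,-73,-10],"turn":0.3,"grip":6},{"slide":[48.1,-73,-10],"turn":0.3,"grip":6},{"slide":[48.1,-73,-10],"turn":0.3,"grip":6},{"slide":[48.1,-73,-10],"turn":0.3,"grip":6},{"slide":[48.1,-73,-10],"turn":0.3,"grip":6}]' 40
```

```text
time: 2.1
eef_pos: [0.4508, 0.1229, 0.331]
tcp_rot: [1.0, -0.013, 0.0, 0.0]
contact_force: [1.5, -0.1, -0.4]
opening: 0.7
finger_force: 0.0
```

```bash
python3 -m inch '[{"slide":[-0.3,-6,0],"turn":0,"grip":6},{"slide":[-0.3,-6,0],"turn":0,"grip":6},{"slide":[-0.3,-6,0],"turn":0,"grip":6},{"slide":[-0.3,-6,0],"turn":0,"grip":6},{"slide":[-0.3,-6,0],"turn":0,"grip":6}]'
```

```text
time: 2.6
eef_pos: [0.4505, 0.1796, 0.3311]
tcp_rot: [1.0, -0.014, -0.0, 0.0]
contact_force: [-0.4, -0.3, -0.3]
opening: 0.704
finger_force: 0.0
```

```bash
python3 -m inch '[{"slide":[-0.1,-0.3,4],"turn":0,"grip":6},{"slide":[-0.1,-0.3,8],"turn":0,"grip":6},{"slide":[-0.1,-0.3,11],"turn":0,"grip":6},{"slide":[-0.1,-0.3,13.5],"turn":0,"grip":6},{"slide":[-0.1,-0.3,15],"turn":0,"grip":6},{"slide":[-0.1,-0.3,15.3],"turn":0,"grip":6},{"slide":[-0.1,-0.3,15.3],"turn":0,"grip":6},{"slide":[-0.1,-0.3,15.3],"turn":0,"grip":6}]'
python3 - <<'E'
from h import *
p,d=shoot("top",1);s,_=shoot("side",1)
a=cv2.resize(p[170:290,120:280],(480,360));b=cv2.resize(s[180:320,220:340],(309,360))
cv2.imwrite("pics/c1.png",np.hstack([a,b])[:,:,::-1])
E
```

```text
time: 3.4
eef_pos: [0.4503, 0.1836, 0.1797]
tcp_rot: [1.0, -0.014, 0.001, -0.0]
contact_force: [-0.2, 0.1, 0.3]
opening: 0.698
finger_force: 0.0
```

View pics/c1.png

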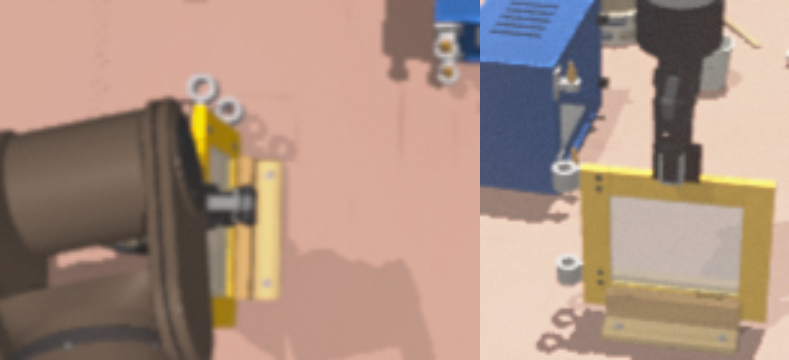

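The gripper is down over the tab, centred along its width in the side view at crop (677,165), and the fingers straddle it. I'll close gently.

```bash
python3 -m inch '[{"slide":[0,0,0],"turn":0,"grip":0.8},{"slide":[0,0,0],"turn":0,"grip":0.8},{"slide":[0,0,0],"turn":0,"grip":0.8},{"slide":[0,0,0],"turn":0,"grip":0.8},{"slide":[0,0,0],"turn":0,"grip":0.8},{"slide":[0,0,0],"turn":0,"grip":0.8},{"slide":[0,0,0],"turn":0,"grip":0.8},{"slide":[0,0,0],"turn":0,"grip":0.8}]' 25
```

```text
time: 4.3
eef_pos: [0.4496, 0.1842, 0.1787]
tcp_rot: [1.0, -0.013, 0.0, -0.0]
contact_force: [0.6, 0.8, 2.3]
opening: 0.164
finger_force: 27.0
```

```bash
python3 -m inch '[{"slide":[0,0,0],"turn":0,"grip":0.5},{"slide":[0,0,0],"turn":0,"grip":0.5},{"slide":[0,0,0],"turn":0,"grip":0.5},{"slide":[0,0,-0.5],"turn":0,"grip":0.5},{"slide":[0,0,-1.2],"turn":0,"grip":0.5},{"slide":[0,0,-2],"turn":0,"grip":0.5},{"slide":[0,0,-2.8],"turn":0,"grip":0.5},{"slide":[0,0,-3.6],"turn":0,"grip":0.5},{"slide":[0,0,-4.4],"turn":0,"grip":0.5},{"slide":[0,0,-5],"turn":0,"grip":0.5},{"slide":[0,0,-5.3],"turn":0,"grip":0.5},{"slide":[0,0,-5.3],"turn":0,"grip":0.5},{"slide":[0,0,-5.3],"turn":0,"grip":0.5}]' 80
```

```text
time: 5.6
eef_pos: [0.4491, 0.184, 0.231]
tcp_rot: [1.0, -0.013, -0.0, 0.0]
contact_force: [-0.5, 0.5, -4.0]
opening: 0.143
finger_force: 78.0
```

```bash
python3 -m inch '[{"slide":[0,1,0],"turn":0,"grip":0.5},{"slide":[0,3,0],"turn":0,"grip":0.5},{"slide":[0,6,0],"turn":0.01,"grip":0.5},{"slide":[0,9,0],"turn":0.02,"grip":0.5},{"slide":[0.1,12,0],"turn":0.03,"grip":0.5},{"slide":[0.1,15,0],"turn":0.04,"grip":0.5},{"slide":[0.1,17.5,0],"turn":0.05,"grip":0.5},{"slide":[0.1,19,0],"turn":0.056,"grip":0.5},{"slide":[0.1,19.4,0],"turn":0.056,"grip":0.5},{"slide":[0.1,19.4,0],"turn":0.056,"grip":0.5},{"slide":[0.1,19.4,0],"turn":0.056,"grip":0.5},{"slide":[0.1,19.4,0],"turn":0.056,"grip":0.5}]'
python3 - <<'E'
from h import *
p,d=shoot("top",2);s,_=shoot("side",2)
a=cv2.resize(p[160:235,230:310],(480,450),interpolation=cv2.INTER_CUBIC);b=cv2.resize(s[170:320,220:320],(300,450),interpolation=cv2.INTER_CUBIC)
cv2.imwrite("pics/c2.png",np.hstack([a,b])[:,:,::-1])
E
```

```text
time: 6.8
eef_pos: [0.4451, -0.0092, 0.2312]
tcp_rot: [0.999, -0.04, -0.0, -0.0]
contact_force: [0.5, -0.2, -3.6]
opening: 0.149
finger_force: 78.4
```

View pics/c2.png

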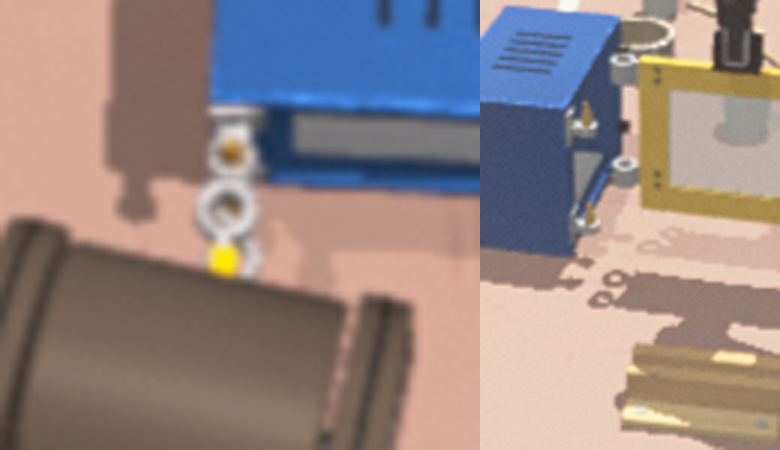

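Top crop: the upper knuckle ring is centred at (226,208), full-image (267.3,194.3), in front of the pin. Side crop: upper rim at (624,60), full-image (267.7,189.7), and lower rim at (625,161), full-image (268,223.3), with brass tips at (587,105) and (590,208).

```bash
cat > m3.py <<'E'
import sys
from m2 import *
i=int(sys.argv[1])
def rim(n,box):
    p,d=load(n,i);x0,y0,x1,y1=box;c=cv2.resize(p[y0:y1,x0:x1],None,fx=6,fy=6,interpolation=cv2.INTER_CUBIC)
    hs=cv2.cvtColor(c,cv2.COLOR_RGB2HSV);m=((hs[...,1]<45)&(hs[...,2]>110)).astype(np.uint8)
    cs,_=cv2.findContours(m,cv2.RETR_EXTERNAL,cv2.CHAIN_APPROX_NONE);k=max(cs,key=cv2.contourArea)
    e=cv2.minAreaRect(k);b=cv2.boundingRect(k);f=lambda x,y:(x0+(x+.5)/6-.5,y0+(y+.5)/6-.5)
    return f(b[0]+b[2]/2,b[1]+b[3]/2),np.array(b)/6
zk=float(sys.argv[2])
for nm,n,box,z in eval(sys.argv[3]):
    c,b=rim(n,box);print(nm,n,np.array(c),b,ray(n,*c,z+zk))
E
python3 m3.py 2 .0895 '[("up","top",(260,187,275,199),.132),("up","side",(262,184,274,199),.132),("low","side",(262,218,274,234),.022)]'
python3 - <<'E'
from m2 import *
print(ray("top",267.3,194.3,.2215),ray("side",267.7,189.2,.2215),ray("side",268,223.3,.1115))
t,s=brass("top",0,(262,176,277,202)),brass("side",0,(246,196,262,256))
t=brass("top",2,(262,176,277,190))+t;s=brass("side",2,(246,196,262,256))
for x in s:print(x)
for x in t:print(x)
for z in(.172,.166,.160):print(z,ray("top",268.1,184.9,z),ray("side",255.1,208.15,z))
print(ray("top",269,193.3,.056),ray("side",255.7,206.2,.172),ray("side",257,239,.062))
E
```

```text
up top [268.3333 192.5833] [ 2.5  0.  12.5 12. ] [ 0.5533 -0.0201  0.2215]
up side [268.     191.0833] [ 0.8333  0.     11.1667 15.    ] [ 0.5443 -0.0026  0.2215]
low side [267.8333 225.    ] [ 1.6667  0.      9.1667 14.8333] [ 0.5471 -0.0086  0.1115]
[ 0.5493 -0.0177  0.2215] [ 0.5469 -0.014   0.2215] [ 0.5481 -0.0181  0.1115]
(array([254, 205,   3,   7,  13], dtype=int32), array([255.    , 208.4615]))
(array([255, 239,   3,   5,  10], dtype=int32), array([256.3, 241.3]))
(array([267, 184,   3,   3,   8], dtype=int32), array([268.125, 184.875]))
(array([267, 184,   3,   3,   8], dtype=int32), array([268.125, 184.875]))
(array([268, 192,   3,   3,   7], dtype=int32), array([269.    , 193.2857]))
0.172 [ 0.5822 -0.0194  0.172 ] [0.5791 0.0075 0.172 ]
0.166 [ 0.5835 -0.0193  0.166 ] [ 0.5813 -0.0034  0.166 ]
0.16 [ 0.5849 -0.0192  0.16  ] [ 0.5835 -0.0143  0.16  ]
[ 0.5843 -0.0197  0.056 ] [ 0.5796 -0.0039  0.172 ] [ 0.5794 -0.0082  0.062 ]
```

```bash
python3 -m inch '[{"slide":[0.5,0,0],"turn":0,"grip":0.5},{"slide":[1.3,0,0],"turn":0,"grip":0.5},{"slide":[2.1,-0.1,0],"turn":0,"grip":0.5},{"slide":[2.8,-0.13,0],"turn":0,"grip":0.5},{"slide":[3.3,-0.13,0],"turn":0,"grip":0.5},{"slide":[3.45,-0.13,0],"turn":0,"grip":0.5},{"slide":[3.45,-0.13,0],"turn":0,"grip":0.5},{"slide":[3.45,-0.13,0],"turn":0,"grip":0.5},{"slide":[3.45,-0.13,0],"turn":0,"grip":0.5}]'
python3 - <<'E'
from h import *
p,d=shoot("top",3);s,_=shoot("side",3)
a=cv2.resize(p[165:210,250:290],(400,450),interpolation=cv2.INTER_CUBIC);b=cv2.resize(s[180:255,230:290],(360,450),interpolation=cv2.INTER_CUBIC)
cv2.imwrite("pics/c3.png",np.hstack([a,b])[:,:,::-1])
E
```

```text
time: 7.8
eef_pos: [0.4795, -0.0114, 0.2313]
tcp_rot: [0.999, -0.041, -0.0, -0.0]
contact_force: [-0.2, -0.4, -3.4]
opening: 0.144
finger_force: 78.3
```

View pics/c3.png

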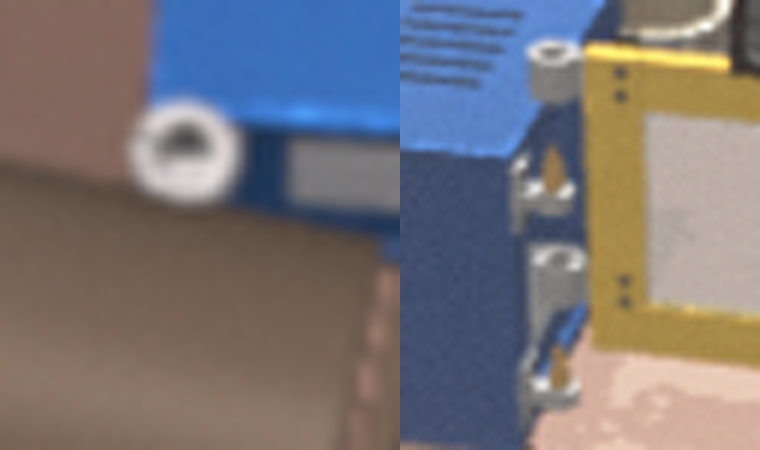

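Side crop: upper knuckle column 554 above pin tip 553, lower knuckle 557 above tip 561, so they're well aligned in x. Top crop: ring centre (186,152), full-image (268.1,179.8).

Run:
```python
from h import *
print(ray("top",268.15,179.75,.2215))
p=load("top",3)[0];g=cv2.resize(p[165:200,255:285],None,fx=8,fy=8,interpolation=cv2.INTER_CUBIC);hs=cv2.cvtColor(g,cv2.COLOR_RGB2HSV)
m=((hs[...,1]<50)&(hs[...,2]>120)).astype(np.uint8);k,l,st,ce=cv2.connectedComponentsWithStats(m)
for s in st[1:]:
  if s[4]>500:
    c=[255+(s[0]+s[2]/2)/8-.5,165+(s[1]+s[3]/2)/8-.5];print(s/8,c,ray("top",*c,.2215))
```

```text
[ 0.5835 -0.0204  0.2215]
[  7.5     9.5    11.75   11.    696.875] [np.float64(267.875), np.float64(179.5)] [ 0.5841 -0.0198  0.2215]
[ 25.     15.25    5.      4.125 147.375] [np.float64(282.0), np.float64(181.8125)] [ 0.5778 -0.0523  0.2215]
```

```bash
python3 -m inch '[{"slide":[0,-0.05,0.5],"turn":0,"grip":0.5},{"slide":[0,-0.05,1],"turn":0,"grip":0.5},{"slide":[0,-0.05,1.5],"turn":0,"grip":0.5},{"slide":[0,-0.05,2],"turn":0,"grip":0.5},{"slide":[0,-0.05,2.4],"turn":0,"grip":0.5},{"slide":[0,-0.05,2.7],"turn":0,"grip":0.5},{"slide":[0,-0.05,3],"turn":0,"grip":0.5},{"slide":[0,-0.05,3.2],"turn":0,"grip":0.5},{"slide":[0,-0.05,3.2],"turn":0,"grip":0.5}]' && python3 -m inch '[{"slide":[0,0,0.2],"turn":0,"grip":0.5},{"slide":[0,0,0.4],"turn":0,"grip":0.5},{"slide":[0,0,0.6],"turn":0,"grip":0.5},{"slide":[0,0,0.6],"turn":0,"grip":0.5}]'
python3 - <<'E'
from h import *
s=ctrl.get_state();print(s['contact_force'],s['wrist_torque'])
E
```

```text
time: 8.8
eef_pos: [0.4796, -0.0109, 0.199]
tcp_rot: [0.999, -0.041, -0.0, -0.0]
contact_force: [-0.7, 0.1, -3.6]
opening: 0.146
finger_force: 78.3
time: 9.2
eef_pos: [0.4796, -0.0109, 0.1929]
tcp_rot: [0.999, -0.041, -0.0, -0.0]
contact_force: [-1.0, -0.1, -4.0]
opening: 0.148
finger_force: 78.3
[-1.0071 -0.1028 -3.9585] [ 0.002   0.0321 -0.0104]
```

```bash
python3 -m inch '[{"slide":[0,0,0.15],"turn":0,"grip":0.5},{"slide":[0,0,0.3],"turn":0,"grip":0.5},{"slide":[0,0,0.45],"turn":0,"grip":0.5},{"slide":[0,0,0.6],"turn":0,"grip":0.5},{"slide":[0,0,0.7],"turn":0,"grip":0.5},{"slide":[0,0,0.7],"turn":0,"grip":0.5}]'
```

```text
time: 9.8
eef_pos: [0.4798, -0.011, 0.1862]
tcp_rot: [0.999, -0.041, 0.0, -0.0]
contact_force: [0.3, -0.3, -3.3]
opening: 0.141
finger_force: 78.3
```

Origin is at about 44.5 mm, so roughly 4 mm is left. I'll finish in small steps.

```bash
python3 -m inch '[{"slide":[0,0,0.1],"turn":0,"grip":0.5},{"slide":[0,0,0.2],"turn":0,"grip":0.5},{"slide":[0,0,0.3],"turn":0,"grip":0.5},{"slide":[0,0,0.3],"turn":0,"grip":0.5}]'; python3 -m inch '[{"slide":[0,0,0.05],"turn":0,"grip":0.5},{"slide":[0,0,0.1],"turn":0,"grip":0.5},{"slide":[0,0,0.1],"turn":0,"grip":0.5}]';python3 -m inch '[{"slide":[0,0,0.05],"turn":0,"grip":0.5},{"slide":[0,0,0.1],"turn":0,"grip":0.5},{"slide":[0,0,0.1],"turn":0,"grip":0.5}]'
```

```text
time: 10.2
eef_pos: [0.4798, -0.011, 0.1832]
tcp_rot: [0.999, -0.041, 0.0, -0.0]
contact_force: [0.0, 0.2, -3.8]
opening: 0.147
finger_force: 78.3
time: 10.5
eef_pos: [0.4798, -0.011, 0.1823]
tcp_rot: [0.999, -0.041, 0.0, -0.0]
contact_force: [0.7, 0.4, -4.0]
opening: 0.148
finger_force: 78.3
time: 10.8
eef_pos: [0.4798, -0.011, 0.1817]
tcp_rot: [0.999, -0.041, 0.0, 0.0]
contact_force: [-1.1, 0.4, -2.7]
opening: 0.149
finger_force: 78.8
```

```bash
python3 -m inch '[{"slide":[0,0,0.05],"turn":0,"grip":0.5},{"slide":[0,0,0.05],"turn":0,"grip":0.5},{"slide":[0,0,0.05],"turn":0,"grip":0.5}]';python3 -m inch '[{"slide":[0,0,0.05],"turn":0,"grip":0.5},{"slide":[0,0,0.05],"turn":0,"grip":0.5},{"slide":[0,0,0.05],"turn":0,"grip":0.5}]'
```

```text
time: 11.1
eef_pos: [0.4798, -0.011, 0.1815]
tcp_rot: [0.999, -0.041, 0.0, 0.0]
contact_force: [-4.1, -0.2, 3.0]
opening: 0.146
finger_force: 79.2
time: 11.4
eef_pos: [0.4798, -0.011, 0.1813]
tcp_rot: [0.999, -0.041, -0.0, 0.0]
contact_force: [-5.2, 0.8, 5.2]
opening: 0.147
finger_force: 79.8
```

Seated: the pins now carry the door. I'll drop the grip force and swing along the 105 mm arc.

```bash
python3 -m inch '[{"slide":[0,0,-0.06],"turn":0,"grip":1},{"slide":[0,0,-0.06],"turn":0,"grip":1},{"slide":[0,0.42,-0.06],"turn":-0.04,"grip":1},{"slide":[0.03,0.84,-0.06],"turn":-0.08,"grip":1},{"slide":[0.08,1.26,-0.06],"turn":-0.12,"grip":1},{"slide":[0.13,1.67,-0.06],"turn":-0.16,"grip":1},{"slide":[0.21,2.09,-0.06],"turn":-0.2,"grip":1},{"slide":[0.3,2.5,-0.06],"turn":-0.24,"grip":1},{"slide":[0.41,2.9,-0.06],"turn":-0.28,"grip":1},{"slide":[0.53,3.3,-0.06],"turn":-0.32,"grip":1},{"slide":[0.67,3.7,-0.06],"turn":-0.36,"grip":1},{"slide":[0.83,4.09,-0.06],"turn":-0.4,"grip":1},{"slide":[0.83,4.09,-0.06],"turn":-0.4,"grip":1},{"slide":[0.83,4.09,-0.06],"turn":-0.4,"grip":1}]' 30
```

```text
time: 12.8
eef_pos: [0.4854, -0.0521, 0.1809]
tcp_rot: [0.988, 0.158, 0.001, -0.0]
contact_force: [1.1, 1.2, -1.0]
opening: 0.147
finger_force: 78.8
```

```bash
python3 -m inch '[{"slide":[0.03,0.84,0],"turn":-0.08,"grip":1},{"slide":[0.13,1.67,0],"turn":-0.16,"grip":1},{"slide":[0.3,2.5,0],"turn":-0.24,"grip":1},{"slide":[0.53,3.3,0],"turn":-0.32,"grip":1},{"slide":[0.83,4.09,0],"turn":-0.4,"grip":1},{"slide":[1.19,4.85,0],"turn":-0.48,"grip":1},{"slide":[1.6,5.58,0],"turn":-0.56,"grip":1},{"slide":[2.08,6.27,0],"turn":-0.64,"grip":1},{"slide":[2.6,6.92,0],"turn":-0.72,"grip":1},{"slide":[2.6,6.92,0],"turn":-0.72,"grip":1},{"slide":[2.6,6.92,0],"turn":-0.72,"grip":1}]' 30
python3 - <<'E'
from h import *
p,d=shoot("top",4);s,_=shoot("side",4)
a=cv2.resize(p[150:260,230:370],(480,377));b=cv2.resize(s[160:270,200:290],(308,377))
cv2.imwrite("pics/c4.png",np.hstack([a,b])[:,:,::-1])
E
```

```text
time: 13.9
eef_pos: [0.5311, -0.1102, 0.1811]
tcp_rot: [0.869, 0.495, -0.0, 0.0]
contact_force: [-0.4, -1.8, 2.7]
opening: 0.149
finger_force: 79.2
```

View pics/c4.png

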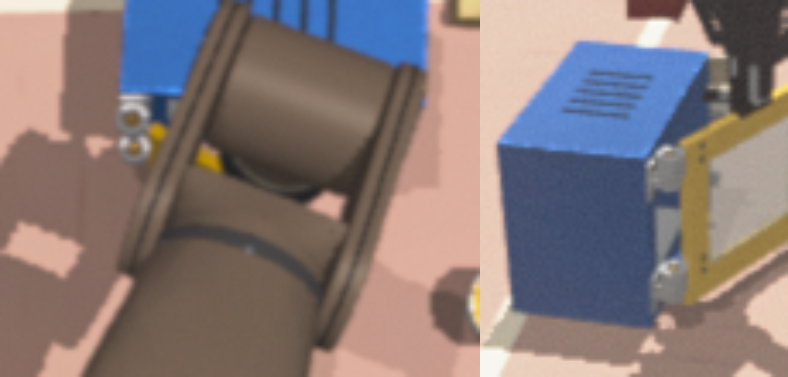

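Both knuckles sit on their pins, side crop (668,165) and (668,283), with brass in the rings in the top view at (132,118) and (134,148). About 26° is left.

```bash
python3 -m inch '[{"slide":[0.02,0.63,0],"turn":-0.06,"grip":1},{"slide":[0.08,1.26,0],"turn":-0.12,"grip":1},{"slide":[0.17,1.88,0],"turn":-0.18,"grip":1},{"slide":[0.3,2.5,0],"turn":-0.24,"grip":1},{"slide":[0.43,3,0],"turn":-0.29,"grip":1},{"slide":[0.57,3.4,0],"turn":-0.33,"grip":1},{"slide":[0.67,3.7,0],"turn":-0.36,"grip":1},{"slide":[0.76,3.9,0],"turn":-0.38,"grip":1},{"slide":[0.83,4.09,0],"turn":-0.4,"grip":1},{"slide":[0.83,4.09,0],"turn":-0.4,"grip":1},{"slide":[0.83,4.09,0],"turn":-0.4,"grip":1}]'; python3 -m inch '[{"slide":[0,0.1,0],"turn":-0.01,"grip":1},{"slide":[0,0.21,0],"turn":-0.02,"grip":1},{"slide":[0,0.31,0],"turn":-0.03,"grip":1},{"slide":[0,0.31,0],"turn":-0.03,"grip":1}]'
```

```text
time: 15.1
eef_pos: [0.5705, -0.1238, 0.1812]
tcp_rot: [0.753, 0.659, -0.0, 0.0]
contact_force: [-1.7, -1.8, 3.5]
opening: 0.151
finger_force: 79.4
time: 15.5
eef_pos: [0.5737, -0.1242, 0.1812]
tcp_rot: [0.742, 0.67, -0.0, 0.0]
contact_force: [-0.6, -2.3, 3.9]
opening: 0.146
finger_force: 79.4
```

```bash
for i in 1 2 3; do python3 -m inch '[{"slide":[0,0.05,0],"turn":-0.005,"grip":1},{"slide":[0,0.1,0],"turn":-0.01,"grip":1},{"slide":[0,0.1,0],"turn":-0.01,"grip":1},{"slide":[0,0.1,0],"turn":-0.01,"grip":1}]'; done
```

```text
time: 15.9
eef_pos: [0.5746, -0.1243, 0.1811]
tcp_rot: [0.739, 0.673, 0.0, 0.0]
contact_force: [-1.6, -2.5, 5.3]
opening: 0.147
finger_force: 79.5
time: 16.3
eef_pos: [0.5757, -0.1244, 0.1811]
tcp_rot: [0.736, 0.677, 0.0, 0.0]
contact_force: [-0.8, -3.3, 4.9]
opening: 0.149
finger_force: 79.6
time: 16.7
eef_pos: [0.5767, -0.1245, 0.1811]
tcp_rot: [0.732, 0.681, 0.0, 0.0]
contact_force: [-0.3, -3.4, 5.7]
opening: 0.146
finger_force: 79.6
```

```bash
for i in 1 2 3; do python3 -m inch '[{"slide":[0,0.05,-0.01],"turn":-0.005,"grip":1},{"slide":[0,0.1,-0.01],"turn":-0.01,"grip":1},{"slide":[0,0.1,-0.01],"turn":-0.01,"grip":1},{"slide":[0,0.1,-0.01],"turn":-0.01,"grip":1}]' | sed -n '2,4p'; done
python3 - <<'E'
from h import *
p,d=shoot("top",5);s,_=shoot("side",5)
a=cv2.resize(p[140:240,240:380],(560,400));b=cv2.resize(s[160:270,200:260],(218,400))
cv2.imwrite("pics/c5.png",np.hstack([a,b])[:,:,::-1]); print(ctrl.get_state()['wrist_torque'])
E
```

```text
eef_pos: [0.5771, -0.1245, 0.1811]
tcp_rot: [0.73, 0.684, -0.0, -0.001]
contact_force: [-3.5, -3.1, 6.2]
eef_pos: [0.5772, -0.1245, 0.1811]
tcp_rot: [0.727, 0.687, -0.001, -0.002]
contact_force: [-4.9, -2.7, 8.1]
eef_pos: [0.5774, -0.1245, 0.1811]
tcp_rot: [0.724, 0.69, -0.002, -0.003]
contact_force: [-8.1, -3.4, 8.2]
[-0.2264  1.2026 -1.217 ]
```

View pics/c5.png

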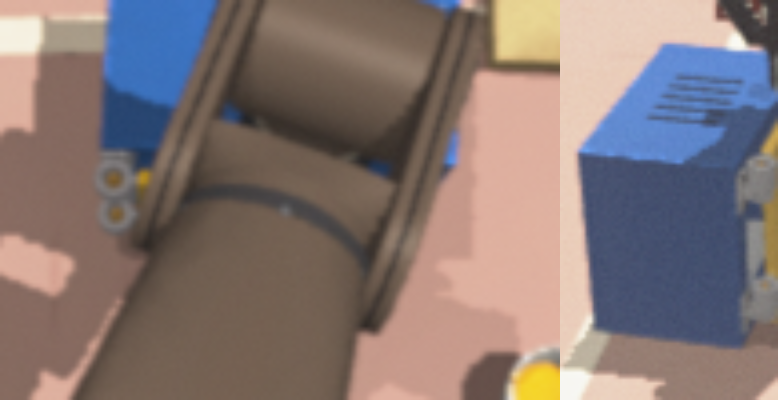

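The door rests on the bumpers: TCP x stopped advancing while the force built up. I'll ease the preload, open, then lift straight up.

```bash
python3 -m inch '[{"slide":[0,-0.08,-0.03],"turn":0.015,"grip":1},{"slide":[0,-0.1,-0.05],"turn":0.02,"grip":1},{"slide":[0,-0.1,-0.05],"turn":0.02,"grip":1}]'; python3 -m inch '[{"slide":[0,0,0],"turn":0,"grip":1.6},{"slide":[0,0,0],"turn":0,"grip":2},{"slide":[0,0,0],"turn":0,"grip":2.5},{"slide":[0,0,0],"turn":0,"grip":3},{"slide":[0,0,0],"turn":0,"grip":3.5},{"slide":[0,0,0],"turn":0,"grip":3.5},{"slide":[0,0,0],"turn":0,"grip":3.5}]'
```

```text
time: 18.3
eef_pos: [0.5774, -0.1245, 0.1811]
tcp_rot: [0.729, 0.684, -0.001, -0.001]
contact_force: [-4.3, -3.3, 5.1]
opening: 0.148
finger_force: 79.8
time: 19.0
eef_pos: [0.5786, -0.1245, 0.1817]
tcp_rot: [0.729, 0.685, 0.0, 0.0]
contact_force: [-0.5, 0.0, 0.0]
opening: 0.413
finger_force: 0.0
```

```bash
python3 -m inch '[{"slide":[0,0,-1],"turn":0,"grip":3.5},{"slide":[0,0,-3],"turn":0,"grip":3.5},{"slide":[0,0,-6],"turn":0,"grip":3.5},{"slide":[0,0,-10],"turn":0,"grip":3.5},{"slide":[0,0,-14],"turn":0,"grip":3.5},{"slide":[0,0,-15],"turn":0,"grip":3.5},{"slide":[0,25,-15],"turn":0,"grip":3.5},{"slide":[0,25,-15],"turn":0,"grip":3.5}]'
python3 - <<'E'
print(1)
E
```

```text
time: 19.8
eef_pos: [0.6788, -0.1308, 0.3335]
tcp_rot: [0.729, 0.684, 0.001, 0.001]
contact_force: [1.0, -1.0, 1.0]
opening: 0.41
finger_force: 0.0
1
```

```bash
python3 -m inch '[{"slide":[0,0,0],"turn":0,"grip":3.5},{"slide":[-5,0,0],"turn":0,"grip":3.5},{"slide":[-10,0,0],"turn":0,"grip":3.5},{"slide":[-15,0,0],"turn":0,"grip":3.5},{"slide":[-20,0,0],"turn":0,"grip":3.5},{"slide":[-25,0,0],"turn":0,"grip":3.5},{"slide":[-30,0,0],"turn":0,"grip":3.5},{"slide":[-35,0,0],"turn":0,"grip":3.5},{"slide":[-35,0,0],"turn":0,"grip":3.5},{"slide":[-35,0,0],"turn":0,"grip":3.5}]'
python3 - <<'E'
from m2 import *
p,d=shoot("top",6);s,_=shoot("side",6)
W=cloud("top",d);hs=cv2.cvtColor(p,cv2.COLOR_RGB2HSV)
m=(hs[...,0]>18)&(hs[...,0]<32)&(hs[...,1]>150)&(abs(W[...,2]-.172)<.012)
vs,us=np.where(m);print(len(us))
if len(us)>20:
    q=np.array([ray("top",u,v,.175)[:2] for u,v in zip(us,vs)],np.float32);f=cv2.fitLine(q,cv2.DIST_HUBER,0,.01,.01).ravel();print(f,np.degrees(np.arctan2(f[1],f[0])),np.nanmedian(W[m][:,2]),cv2.minAreaRect(q))
a=cv2.resize(p[120:260,220:420],(500,350));b=cv2.resize(s[150:290,180:300],(300,350))
cv2.imwrite("pics/c6.png",np.hstack([a,b])[:,:,::-1])
E
```

```text
time: 20.8
eef_pos: [0.6551, -0.4814, 0.3303]
tcp_rot: [0.73, 0.684, 0.0, -0.001]
contact_force: [0.5, 0.2, -0.5]
opening: 0.41
finger_force: 0.0
253
[ 0.0889  0.996   0.574  -0.1226] 84.90004 0.169684947310218 ((0.5740387439727783, -0.1255328208208084), (0.1750873327255249, 0.011761048808693886), 84.83465576171875)
```

View pics/c6.png

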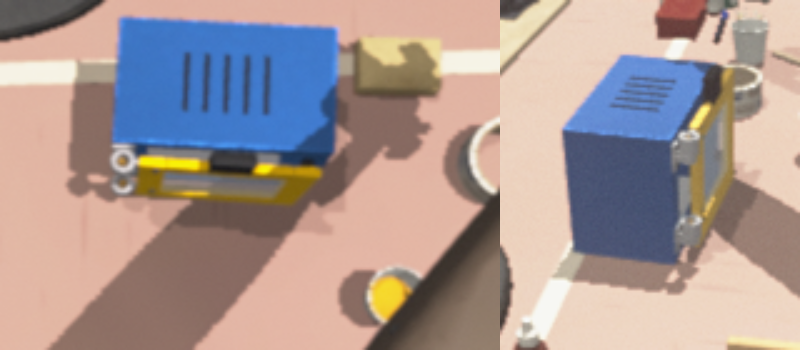

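The door hangs on both pins and looks parallel to the cabinet front, with bystanders untouched. I'll check how far shut it is with the same fit on the cabinet's edges.

Run:
```python
from m2 import *
p,d=load("top",6);W=cloud("top",d);hs=cv2.cvtColor(p,cv2.COLOR_RGB2HSV);H,S=hs[...,0],hs[...,1]
bl=(H>100)&(H<125)&(S>130)&(abs(W[...,2]-.17)<.008)
bl=cv2.morphologyEx(bl.astype(np.uint8),cv2.MORPH_CLOSE,np.ones((9,9)))
k,l,st,_=cv2.connectedComponentsWithStats(bl);bl=l==1+np.argmax(st[1:,4])
fit=lambda q:(lambda f:(np.degrees(np.arctan2(f[1],f[0])),f[2:]))(cv2.fitLine(np.array(q,np.float32),cv2.DIST_HUBER,0,.001,.001).ravel())
cols=range(270,350)
for nm,e in(("back",-1),("front",1)):
    q=[]
    for u in cols:
        v=np.where(bl[:,u])[0]
        if len(v): q.append(ray("top",u,v.min() if e<0 else v.max(),.17)[:2])
    print(nm,fit(q))
y=(H>18)&(H<32)&(S>150)&(abs(W[...,2]-.172)<.012)
q=[];q2=[]
for u in range(277,350):
    v=np.where(y[:,u])[0]
    if len(v) and not 303<u<325: q.append(ray("top",u,v.min(),.175)[:2]);q2.append(ray("top",u,v.mean(),.175)[:2])
print("door",fit(q),fit(q2))
t=(hs[...,2]<70)&(W[...,2]>.185)&(W[...,2]<.22);t[:,:290]=0;t[:,335:]=0;t[:150]=0;t[200:]=0
print("tab",t.sum(),np.nanmedian(W[t],axis=0))
# expected door line point when shut, using the pin and yaw 85.35
```

```text
back (np.float32(85.753876), array([ 0.7211, -0.126 ], dtype=float32))
front (np.float32(85.116615), array([ 0.5954, -0.1209], dtype=float32))
door (np.float32(84.78735), array([ 0.5806, -0.1014], dtype=float32)) (np.float32(84.98665), array([ 0.5727, -0.1405], dtype=float32))
tab 120 [ 0.5748 -0.1246  0.2018]
```

Within noise, but it may have relaxed by about 1–2 mm at the free edge. I'll straddle the tab again with open fingers and nudge gently.

```bash
python3 -m inch '[{"slide":[5,-2,0],"turn":0,"grip":4},{"slide":[10,-4,0],"turn":0,"grip":4},{"slide":[15,-6,0],"turn":0,"grip":4},{"slide":[20,-7.5,0],"turn":0,"grip":4},{"slide":[25,-9,0],"turn":0,"grip":4},{"slide":[30,-10,0],"turn":0,"grip":4},{"slide":[35.1,-10,0],"turn":0,"grip":4},{"slide":[35.1,-10,0],"turn":0,"grip":4},{"slide":[35.1,-10,0],"turn":0,"grip":4},{"slide":[35.1,-10,0],"turn":0,"grip":4},{"slide":[35.1,-10,0],"turn":0,"grip":4}]'
```

```text
time: 22.0
eef_pos: [0.5786, -0.1244, 0.3318]
tcp_rot: [0.729, 0.684, -0.0, 0.0]
contact_force: [-1.0, -0.3, -0.2]
opening: 0.469
finger_force: 0.0
```

```bash
python3 -m inch '[{"slide":[0,-0.2,4],"turn":0,"grip":4},{"slide":[0,-0.2,8],"turn":0,"grip":4},{"slide":[0,-0.2,11],"turn":0,"grip":4},{"slide":[0,-0.2,13],"turn":0,"grip":4},{"slide":[0,-0.2,14],"turn":0,"grip":4},{"slide":[0,-0.2,14.4],"turn":0,"grip":4},{"slide":[0,-0.2,14.4],"turn":0,"grip":4}]'; python3 -m inch '[{"slide":[0,0.3,0],"turn":0,"grip":4},{"slide":[0,0.6,0],"turn":0,"grip":4},{"slide":[0,0.8,0],"turn":0,"grip":4},{"slide":[0,0.9,0],"turn":0,"grip":4},{"slide":[0,1,0],"turn":0,"grip":4},{"slide":[0,1,0],"turn":0,"grip":4},{"slide":[0,1,0],"turn":0,"grip":4}]'; for i in 1 2 3; do python3 -m inch '[{"slide":[0,0.05,0],"turn":0,"grip":4},{"slide":[0,0.1,0],"turn":0,"grip":4},{"slide":[0,0.1,0],"turn":0,"grip":4},{"slide":[0,0.1,0],"turn":0,"grip":4}]'|sed -n '2p;4p';done
```

```text
time: 22.7
eef_pos: [0.5769, -0.1242, 0.188]
tcp_rot: [0.729, 0.684, 0.0, 0.0]
contact_force: [1.1, -0.5, 0.1]
opening: 0.468
finger_force: 0.0
time: 23.4
eef_pos: [0.5865, -0.1239, 0.1877]
tcp_rot: [0.729, 0.685, -0.0, -0.0]
contact_force: [0.4, 0.6, 0.2]
opening: 0.467
finger_force: 0.0
eef_pos: [0.5875, -0.1241, 0.1877]
contact_force: [0.4, 0.3, -0.5]
eef_pos: [0.5886, -0.1241, 0.1877]
contact_force: [0.7, -0.3, -0.1]
eef_pos: [0.5895, -0.1242, 0.1877]
contact_force: [-0.8, -0.1, -0.6]
```

```bash
for i in 1 2 3; do python3 -m inch '[{"slide":[0,0.04,0],"turn":0,"grip":4},{"slide":[0,0.08,0],"turn":0,"grip":4},{"slide":[0,0.08,0],"turn":0,"grip":4},{"slide":[0,0.08,0],"turn":0,"grip":4}]'|sed -n '2p;4p';done
```

```text
eef_pos: [0.5903, -0.1242, 0.1877]
contact_force: [-0.9, -0.4, 0.7]
eef_pos: [0.591, -0.1243, 0.1877]
contact_force: [-1.6, -0.9, 0.6]
eef_pos: [0.5915, -0.1243, 0.1877]
contact_force: [-4.5, 0.8, 2.6]
```

Firm bumper contact at a few newtons. I'll ease off slowly and withdraw.

```bash
python3 -m inch '[{"slide":[0,-0.03,0],"turn":0,"grip":4},{"slide":[0,-0.06,0],"turn":0,"grip":4},{"slide":[0,-0.09,0],"turn":0,"grip":4},{"slide":[0,-0.12,0],"turn":0,"grip":4},{"slide":[0,-0.16,0],"turn":0,"grip":4},{"slide":[0,-0.25,0],"turn":0,"grip":4},{"slide":[0,-0.6,0],"turn":0,"grip":4},{"slide":[0,-1.1,0],"turn":0,"grip":4},{"slide":[0,-1.4,0],"turn":0,"grip":4},{"slide":[0,-1.4,0],"turn":0,"grip":4},{"slide":[0,-1.4,-1],"turn":0,"grip":4},{"slide":[0,-1.4,-4],"turn":0,"grip":4},{"slide":[0,-1.4,-8],"turn":0,"grip":4},{"slide":[0,-1.4,-12],"turn":0,"grip":4},{"slide":[0,-1.4,-15],"turn":0,"grip":4},{"slide":[0,-1.4,-15],"turn":0,"grip":4}]'; python3 -m inch '[{"slide":[-5,2,0],"turn":0,"grip":4},{"slide":[-10,4,0],"turn":0,"grip":4},{"slide":[-15,6,0],"turn":0,"grip":4},{"slide":[-20,8,0],"turn":0,"grip":4},{"slide":[-25,9,0],"turn":0,"grip":4},{"slide":[-30,10,0],"turn":0,"grip":4},{"slide":[-35,10,0],"turn":0,"grip":4},{"slide":[-35,10,0],"turn":0,"grip":4},{"slide":[-35,10,0],"turn":0,"grip":4},{"slide":[-35,10,0],"turn":0,"grip":4}]'
python3 - <<'E'
from m2 import *
p,d=shoot("top",7);W=cloud("top",d);hs=cv2.cvtColor(p,cv2.COLOR_RGB2HSV);H,S=hs[...,0],hs[...,1]
fit=lambda q:(lambda f:(np.degrees(np.arctan2(f[1],f[0])),f[2:]))(cv2.fitLine(np.array(q,np.float32),cv2.DIST_HUBER,0,.001,.001).ravel())
y=(H>18)&(H<32)&(S>150)&(abs(W[...,2]-.172)<.012)
q=[];q2=[]
for u in range(277,350):
    v=np.where(y[:,u])[0]
    if len(v) and not 303<u<325: q.append(ray("top",u,v.min(),.175)[:2]);q2.append(ray("top",u,v.mean(),.175)[:2])
print("door",fit(q),fit(q2))
E
```

```text
time: 27.4
eef_pos: [0.5802, -0.1242, 0.3456]
tcp_rot: [0.729, 0.685, 0.003, 0.006]
contact_force: [0.2, 0.5, 0.8]
opening: 0.471
finger_force: 0.0
time: 28.4
eef_pos: [0.6557, -0.4785, 0.3366]
tcp_rot: [0.729, 0.684, 0.0, -0.001]
contact_force: [-0.7, -0.1, 0.4]
opening: 0.469
finger_force: 0.0
door (np.float32(83.99781), array([ 0.579 , -0.1167], dtype=float32)) (np.float32(84.13692), array([ 0.5739, -0.1237], dtype=float32))
```

Run:
```python
from m2 import *
p,d=load("top",7);s,_=shoot("side",7);p6,_=load("top",6)
c=lambda x:cv2.resize(x[165:210,255:365],(550,225),interpolation=cv2.INTER_CUBIC)
a=np.vstack([c(p6),c(p)]);b=cv2.resize(s[150:290,190:270],(245,450))
cv2.imwrite("pics/c7.png",np.hstack([a,b])[:,:,::-1])
```

```text
(no output)
```

View pics/c7.png

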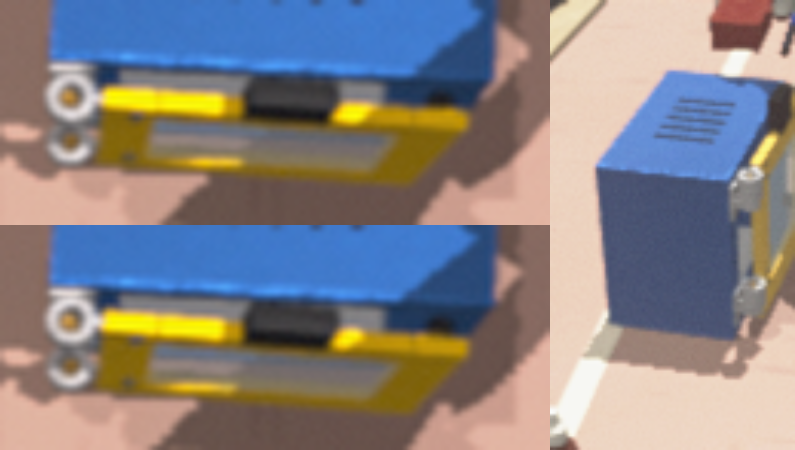

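Comparing before (top) and after (bottom), the free end at right (450,120→345−225) moved out by less than a pixel (about 1–2 mm). The bumper pushed the door back slightly when I let go. I'll redo the nudge with minimal preload and a slow retreat.

```bash
python3 -m inch '[{"slide":[5,-2,0],"turn":0,"grip":4},{"slide":[10,-4,0],"turn":0,"grip":4},{"slide":[15,-6,0],"turn":0,"grip":4},{"slide":[20,-7.5,0],"turn":0,"grip":4},{"slide":[25,-9,0],"turn":0,"grip":4},{"slide":[30,-10,0],"turn":0,"grip":4},{"slide":[34.8,-10.2,0],"turn":0,"grip":4},{"slide":[34.8,-10.2,0],"turn":0,"grip":4},{"slide":[34.8,-10.2,0],"turn":0,"grip":4},{"slide":[34.8,-10.2,0],"turn":0,"grip":4},{"slide":[34.8,-10.2,0],"turn":0,"grip":4},{"slide":[34.8,-10.2,4],"turn":0,"grip":4},{"slide":[34.8,-10.2,8],"turn":0,"grip":4},{"slide":[34.8,-10.2,11],"turn":0,"grip":4},{"slide":[34.8,-10.2,13],"turn":0,"grip":4},{"slide":[34.8,-10.2,14.3],"turn":0,"grip":4},{"slide":[34.8,-10.2,14.7],"turn":0,"grip":4},{"slide":[34.8,-10.2,14.7],"turn":0,"grip":4},{"slide":[34.8,-10.2,14.7],"turn":0,"grip":4}]'
```

```text
time: 30.4
eef_pos: [0.5767, -0.126, 0.1923]
tcp_rot: [0.729, 0.684, 0.001, 0.001]
contact_force: [-0.2, 0.7, 0.1]
opening: 0.469
finger_force: 0.0
```

```bash
python3 -m inch '[{"slide":[0,0.3,0.2],"turn":0,"grip":4},{"slide":[0,0.6,0.2],"turn":0,"grip":4},{"slide":[0,0.75,0.2],"turn":0,"grip":4},{"slide":[0,0.8,0.2],"turn":0,"grip":4},{"slide":[0,0.85,0.2],"turn":0,"grip":4},{"slide":[0,0.9,0.2],"turn":0,"grip":4},{"slide":[0,0.95,0.2],"turn":0,"grip":4},{"slide":[0,1,0.2],"turn":0,"grip":4},{"slide":[0,1.05,0.2],"turn":0,"grip":4},{"slide":[0,1.1,0.2],"turn":0,"grip":4},{"slide":[0,1.14,0.2],"turn":0,"grip":4},{"slide":[0,1.18,0.2],"turn":0,"grip":4},{"slide":[0,1.22,0.2],"turn":0,"grip":4},{"slide":[0,1.26,0.2],"turn":0,"grip":4},{"slide":[0,1.3,0.2],"turn":0,"grip":4},{"slide":[0,1.33,0.2],"turn":0,"grip":4},{"slide":[0,1.36,0.2],"turn":0,"grip":4},{"slide":[0,1.36,0.2],"turn":0,"grip":4},{"slide":[0,1.36,0.2],"turn":0,"grip":4}]'; for i in 1 2; do python3 -m inch '[{"slide":[0,0.02,0],"turn":0,"grip":4},{"slide":[0,0.04,0],"turn":0,"grip":4},{"slide":[0,0.04,0],"turn":0,"grip":4},{"slide":[0,0.04,0],"turn":0,"grip":4}]'|sed -n '2p;4p';done
```

```text
time: 32.3
eef_pos: [0.5894, -0.1262, 0.1887]
tcp_rot: [0.729, 0.684, -0.0, -0.0]
contact_force: [-0.1, 0.7, 0.0]
opening: 0.469
finger_force: 0.1
eef_pos: [0.5898, -0.1262, 0.1887]
contact_force: [-1.0, 0.7, -0.5]
eef_pos: [0.5902, -0.1262, 0.1887]
contact_force: [-0.3, -0.4, -0.0]
```

```bash
for i in 1 2 3; do python3 -m inch '[{"slide":[0,0.02,0],"turn":0,"grip":4},{"slide":[0,0.04,0],"turn":0,"grip":4},{"slide":[0,0.04,0],"turn":0,"grip":4},{"slide":[0,0.04,0],"turn":0,"grip":4}]'>o.txt; sed -n '2p;4p;6p' o.txt;done
```

```text
eef_pos: [0.5906, -0.1263, 0.1887]
contact_force: [-0.1, -0.3, -0.3]
finger_force: 0.1
eef_pos: [0.591, -0.1263, 0.1887]
contact_force: [0.5, -0.5, -0.7]
finger_force: 0.1
eef_pos: [0.5912, -0.1263, 0.1887]
contact_force: [-2.5, -0.6, 0.8]
finger_force: 0.9
```

Finger force jumps to 0.9 N, so the door is at the bumper. Slow retreat now.

```bash
python3 -m inch '[{"slide":[0,-0.01,0],"turn":0,"grip":4},{"slide":[0,-0.02,0],"turn":0,"grip":4},{"slide":[0,-0.03,0],"turn":0,"grip":4},{"slide":[0,-0.04,0],"turn":0,"grip":4},{"slide":[0,-0.05,0],"turn":0,"grip":4},{"slide":[0,-0.06,0],"turn":0,"grip":4}]'>o.txt; sed -n '2p;4p;6p' o.txt; python3 -m inch '[{"slide":[0,-0.01,0],"turn":0,"grip":4},{"slide":[0,-0.02,0],"turn":0,"grip":4},{"slide":[0,-0.03,0],"turn":0,"grip":4},{"slide":[0,-0.05,0],"turn":0,"grip":4},{"slide":[0,-0.07,0],"turn":0,"grip":4},{"slide":[0,-0.1,0],"turn":0,"grip":4},{"slide":[0,-0.2,0],"turn":0,"grip":4},{"slide":[0,-0.4,0],"turn":0,"grip":4},{"slide":[0,-0.7,0],"turn":0,"grip":4},{"slide":[0,-1,0],"turn":0,"grip":4},{"slide":[0,-1,0],"turn":0,"grip":4},{"slide":[0,-1,0],"turn":0,"grip":4}]'>o.txt; sed -n '2p;4p;6p' o.txt
python3 -m inch '[{"slide":[0,0,-1],"turn":0,"grip":4},{"slide":[0,0,-3],"turn":0,"grip":4},{"slide":[0,0,-5],"turn":0,"grip":4},{"slide":[0,0,-7],"turn":0,"grip":4},{"slide":[0,0,-9],"turn":0,"grip":4},{"slide":[0,0,-11],"turn":0,"grip":4},{"slide":[0,0,-13],"turn":0,"grip":4},{"slide":[0,0,-14],"turn":0,"grip":4},{"slide":[-5,2,-14],"turn":0,"grip":4},{"slide":[-10,4,-14],"turn":0,"grip":4},{"slide":[-15,6,-14],"turn":0,"grip":4},{"slide":[-20,8,-14],"turn":0,"grip":4},{"slide":[-25,9,-14],"turn":0,"grip":4},{"slide":[-30,10,-14],"turn":0,"grip":4},{"slide":[-35,10,-14],"turn":0,"grip":4},{"slide":[-35,10,-14],"turn":0,"grip":4},{"slide":[-35,10,-14],"turn":0,"grip":4},{"slide":[-35,10,-14],"turn":0,"grip":4}]'
cat > ang.py <<'E'
from m2 import *
import sys
if len(sys.argv)>1: shoot("top",sys.argv[1])
fit=lambda q:(lambda f:(np.degrees(np.arctan2(f[1],f[0])),f[2:]))(cv2.fitLine(np.array(q,np.float32),cv2.DIST_HUBER,0,.001,.001).ravel())
for i in ["6","7"]+sys.argv[1:]:
    p,d=load("top",i)
    g=p.astype(float);yel=g[...,0]-g[...,2]  # yellow strength, sub-pixel upper edge
    q=[]
    for u in list(range(280,300))+list(range(328,344)):
        c=yel[170:195,u];t=80;j=np.argmax(c>t)
        if j: q.append(ray("top",u,170+j-1+(t-c[j-1])/(c[j]-c[j-1]),.175)[:2])
    print(i,len(q),fit(q))
E
python3 ang.py 8
```

```text
eef_pos: [0.5911, -0.1263, 0.1888]
contact_force: [-0.1, -0.3, 0.2]
finger_force: 0.1
eef_pos: [0.5808, -0.1257, 0.1888]
contact_force: [0.1, 0.1, 0.5]
finger_force: 0.0
time: 37.9
eef_pos: [0.6586, -0.4808, 0.3281]
tcp_rot: [0.729, 0.684, 0.0, -0.001]
contact_force: [0.9, -0.0, 0.7]
opening: 0.469
finger_force: 0.0
6 36 (np.float32(83.98208), array([ 0.582 , -0.1124], dtype=float32))
7 36 (np.float32(83.32804), array([ 0.5807, -0.1219], dtype=float32))
8 36 (np.float32(83.69891), array([ 0.5823, -0.1124], dtype=float32))
```

The door is back at the bumper, within measurement noise. Handing in.

```bash
python3 -c "
from plant import ctrl
print(ctrl.sign_off())"
```

```text
the job is handed in; nothing more can be done
None
```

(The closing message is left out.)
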